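# Put the garlic away in the roll-top bin

### The job

Put the whole garlic bulb into the wooden roll-top vegetable bin, then roll the slatted cover fully shut over it.

Things in the scene. Friction and masses are not known exactly. Their poses are not given: they have to be found in the camera images.
- garlic_mid (a point): The whole garlic bulb, off-white, 56 mm across and high, narrower at the top, about 35 g, upright and loose on the worktop right of the bin; this point is its centre, 28 mm above its underside. Its neighbours, a lemon and half a red onion, may stand in each other's places.
- bin_place (a point): Spot for the bulb on the bin floor, 20 mm above the worktop; x to the bin's rear, y along its width, z up. Bin: fixed, light wood, a half-cylinder lying flat, 292 deep, 278 wide (250 inside), 161 mm high, front to the robot's right. It opens from the sill (51 mm ahead of this point, top 66 mm over the worktop) to the cover's edge (about 60 mm behind). Cover axis: along y, 60 mm behind, 5 below.
- cover (a joint): The slatted cover of darker wood, a curved shell of 129 mm outer radius that rolls round the axis given at bin_place. 0 = fully shut, front edge down on the sill; 1.2 rad = fully open, rolled back under the fixed rear hood (outer radius 140 mm). Starts nearly open, stays where it is left, takes about 1 to 5 N at the handle, stops at both ends.
- cover_handle (a point): Middle of the cover's handle, a round steel bar 10 mm thick, 140 mm long along the bin's y, with 31 mm free under it. It circles the axis at 165 mm: at cover angle q it stands 165 cos(q + 0.476) mm in front of and 165 sin(q + 0.476) mm above it (on top when open, at the front when shut). Pinch it from above, or push it with closed fingertips from behind, then from above.
Not all that is in view belongs to the job. What is shaped like the part that bears garlic_mid but purple is not meant.

How it is judged (in metres and radians):
At the end, for the whole second after the job is handed in: The garlic bulb lies at rest on the floor inside the bin (its centre within the inner walls and less than 60 mm above the floor; it need not stand upright), and the cover is shut to within 0.09 rad (about 15 mm at the handle) (value of joint cover below 0.09 rad and x of garlic_mid in the frame of bin_place between -0.07 and 0.19 m and y of garlic_mid in the frame of bin_place between -0.125 and 0.125 m and z of garlic_mid in the frame of bin_place between 0.005 and 0.06 m and linear speed of garlic below 0.03 m/s); the robot touches nothing.
It also fails if it takes over 48 s, if anything falls off the work surface, if the arm or the gripper's body presses on something with over 40 N, if the wrist force passes 120 N, or if a joint passes its speed limit or range.

### The arm

A 6-joint arm with a two-finger parallel gripper is mounted at the origin on a cart in front of the work surface, level with it; the furniture and walls round the work are solid. World frame = base frame: x ahead of the robot, y to its left, z up, the work surface at z = 0. Lengths are in mm, angles in rad, forces in N, time in s.
With the tool pointing down it reaches from about 425 to 950 mm from the base axis. Payload 3.5 kg.
Tool frame: the origin (TCP) lies on the centre line of the jaws, within the pads' length; the fingertips stand 14 mm ahead of it and the grasp point (between the pads) lies 5 mm behind it; z points along the fingers, y is the line along which they close (so a half turn about z gives the same grasp; the last joint's range is limited). The gripper opens to 85 mm and grips with 20 to 120 N. Pads are 22 mm wide; open, the fingers measure 114 mm over their backs; the gripper's body (76 mm by 85 mm) begins 54 mm behind the grasp point. The pads swing forward as they close: fully open they stand 13 mm farther back than shut.
Start: joints at [-1.328, 0.286, 1.577, -0, 1.279, -0.15], TCP at [258.396, -623.569, 245.325] pointing down, gripper open.
Joint ranges: [-2.77, 2.77], [-0.9, 2.22], [0.21, 2.48], [-1.53, 4.67], [0.24, 2.81], [-2.84, 2.84]. Speed limits (rad/s): [2.79, 2.79, 3.14, 3.14, 3.14, 3.14].

### API

Orientations are given as a 3x3 rotation matrix whose columns are the frame's x, y, z axes.
In Python, from cell import r, effector, ik, status, optics gives the robot as it stands. Calls block until the motion is done:
- r.move_ptp(position, orientation): joint-space move of the TCP to a pose.
- r.move_linear(position, frame=None, rate=150): straight line of the TCP; frame=None keeps the orientation; rate is the mean speed in mm/s.
- r.movej(angles): joint-space move.
- effector.gripper_to(opening, strength=None): finger opening in mm; strength is the grip in N (None keeps the last); returns when the fingers have stopped.
- r.hold(seconds).
- ik(position, orientation): joint angles nearest the present ones, or None.
- status.read_state(): the state.
- optics.get_image(name): name is "scene" or "top"; returns a dict with "frame" (400x640x3 uint8, red, green, blue), "camera_matrix" (3x3 intrinsics, pixels), "k1" (the pictures are not rectified: a ray, as slopes to the right and down, at radius r is drawn at 1 + k1 r^2 times it, then the intrinsics apply), "position" and "orientation" of the camera in the world. Camera axes: x right, y up, looking along -z (the intrinsics and any distortion apply to the point x, -y, -z); pixel columns grow to the right and rows downward; lengths in mm; the calibration is good to about 2 mm. A picture is of the moment at which its call begins. There is no depth.
A pose or a line that the arm cannot do raises r.MotionError and nothing moves.
- r.sign_off(): hands the job in; it is judged then, once.
The state is a dict: "clock": time; "q": joint angles; "joint_vel": joint speeds; "effort": joint torques, N m; "tool_pos": TCP position; "orientation": TCP orientation; "ft_force": force on the tool from outside, world axes, zero at the start; "wrist_torque": the same for the moment, N m; "gripper_width": finger opening in mm; "grip_force": force on a finger pad.
Only numpy, scipy, OpenCV 4.12 (cv2) and the standard library are available. Lean on these libraries where they do the work, as an engineer would, in place of code of your own. Each camera call takes 0.05 s, during which the arm holds its last target. There are 200 camera calls.

## Working session

There is one attempt and no reset: what is moved stays moved. The work goes in short steps, each a Python script; the robot and the scene stay as the last script left them, time stands still between calls to the robot, and variables do not carry over. Pictures are saved under pics/ and viewed, at most 10 in all, crops included, and the job is handed in when it is done.

```bash
mkdir -p pics
cat > h.py <<'E'
import numpy as np, cv2
from cell import r, effector, ik, status, optics
def cam(n):
    return optics.get_image(n)
def ray(im,u,v):
    K=np.array(im["camera_matrix"],float); k=im["k1"]
    d=np.array([(u-K[0,2])/K[0,0],(v-K[1,2])/K[1,1]]); p=d.copy()
    for _ in range(30): p=d/(1+k*(p@p))
    R=np.array(im["orientation"]); w=R@np.array([p[0],-p[1],-1.0])
    return np.array(im["position"],float), w/np.linalg.norm(w)
def plane(im,u,v,z):
    o,w=ray(im,u,v); return o+w*(z-o[2])/w[2]
def proj(im,P):
    K=np.array(im["camera_matrix"],float)
    c=np.array(im["orientation"]).T@(np.array(P,float)-np.array(im["position"]))
    p=np.array([c[0],-c[1]])/-c[2]; p=p*(1+im["k1"]*(p@p))
    return K[0,0]*p[0]+K[0,2],K[1,1]*p[1]+K[1,2]
def tri(a,ua,b,ub):
    o1,w1=ray(a,*ua);o2,w2=ray(b,*ub)
    s=np.linalg.lstsq(np.c_[w1,-w2],o2-o1,rcond=None)[0]
    p,q=o1+s[0]*w1,o2+s[1]*w2
    return (p+q)/2,np.linalg.norm(p-q)
def save(im,n): cv2.imwrite("pics/"+n,im["frame"][:,:,::-1])
E
python3 - <<'E'
from h import *
import pickle
D={}
for n in("scene","top"):
    D[n]=im=cam(n); save(im,n+"0.png"); print(n,im["camera_matrix"],im["k1"],im["position"],im["orientation"])
pickle.dump(D,open("d0.pkl","wb"))
print(status.read_state())
E
```

```text
scene [[393.78909791   0.         316.81925575]
 [  0.         393.78909791 199.51816075]
 [  0.           0.           1.        ]] -0.042355844795810095 [  498.44606663 -1107.15010878   907.35854493] [[ 0.99848598 -0.04285786  0.03448114]
 [ 0.05405885  0.64867949 -0.75913936]
 [ 0.01016788  0.75985402  0.65001422]]
top [[457.72704139   0.         318.56372511]
 [  0.         457.72704139 197.37521968]
 [  0.           0.           1.        ]] -0.03188236412329527 [  44.95010884  -65.00882257 1521.44766393] [[-0.30160346  0.90831318 -0.28983189]
 [-0.95341577 -0.2891767   0.08587904]
 [-0.00580757  0.3022317   0.9532168 ]]
{'clock': 0.1, 'q': array([-1.32800377e+00,  2.87101692e-01,  1.57803487e+00,  2.16608176e-05,
        1.27858823e+00, -1.49978718e-01]), 'joint_vel': array([ 0.00318642, -0.00118987, -0.00368352,  0.00168062,  0.00030316,
       -0.00016179]), 'effort': array([ 5.58844295e-04, -4.07299161e+01, -2.93698347e+01, -1.47977194e-04,
        3.45088280e-03,  2.23442171e-06]), 'tool_pos': array([ 258.26486661, -623.02963835,  244.06673805]), 'orientation': array([[ 9.23854384e-01,  3.82743823e-01, -4.92460581e-04],
       [ 3.82743990e-01, -9.23852117e-01,  2.07458421e-03],
       [ 3.39073541e-04, -2.10510004e-03, -9.99997727e-01]]), 'ft_force': array([-0.61030465, -0.43916558,  0.17835604]), 'wrist_torque': array([-0.02789474, -0.00349288, -0.07483383]), 'grip_force': 0.0, 'gripper_width': 85.35354550480295}
```

View pics/scene0.png

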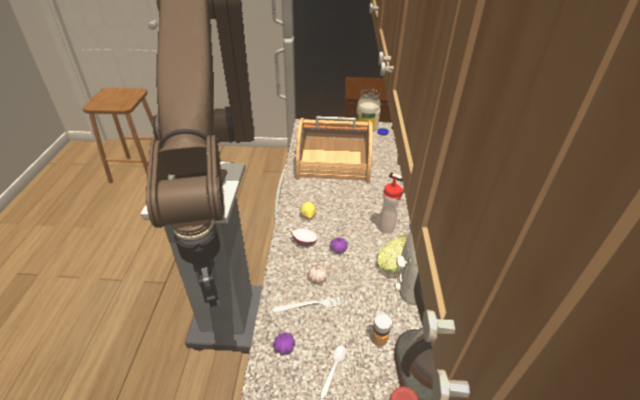

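View pics/top0.png

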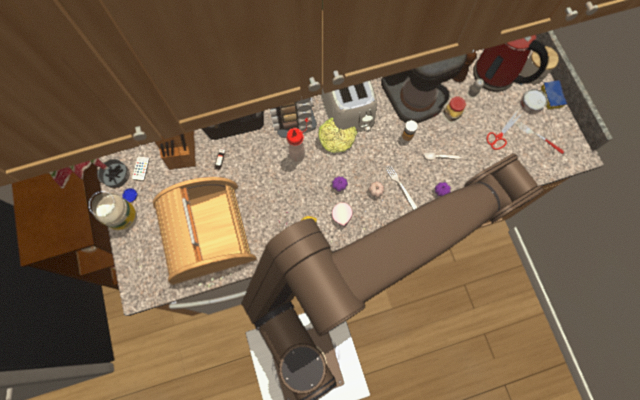

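The scene view shows the garlic at about (318,273), the lemon at (308,210), the onion half at (304,236) and purple decoys at (340,245) and (285,342). The bin spans about (297–372, 118–180). In the top view the garlic is at (377,189) and the bin at (155–250, 178–283), with the handle at about (193,222).

Run:
```python
from h import *
import pickle
D=pickle.load(open("d0.pkl","rb")); s,t=D["scene"],D["top"]
print("garlic tri",tri(s,(318,273),t,(377,189)))
print(plane(s,318,273,28),plane(t,377,189,28))
a=s["frame"][105:195,285:385]; b=t["frame"][170:290,145:265]
A=cv2.resize(a,(400,360),interpolation=cv2.INTER_CUBIC);B=cv2.resize(b,(400,400),interpolation=cv2.INTER_CUBIC)
A=cv2.copyMakeBorder(A,0,40,0,0,cv2.BORDER_CONSTANT)
cv2.imwrite("pics/c0.png",np.hstack([A,B])[:,:,::-1])
for n,im,(u,v) in(("s",s,(318,273)),("t",t,(377,189))):
    f=im["frame"]; print(n,f[v,u],f[v-5:v+6:2,u].tolist())
```

```text
garlic tri (array([ 469.7419589 , -399.72681826,   27.73724214]), np.float64(5.65310621065615))
[ 472.38276673 -398.67774539   28.        ] [ 466.85730944 -400.34309798   28.        ]
s [253 238 221] [[221, 183, 154], [250, 231, 208], [252, 237, 220], [253, 239, 221], [251, 232, 211], [232, 201, 176]]
t [190 157 138] [[227, 188, 160], [179, 145, 123], [138, 116, 100], [233, 199, 173], [233, 201, 175], [191, 160, 139]]
```

View pics/c0.png

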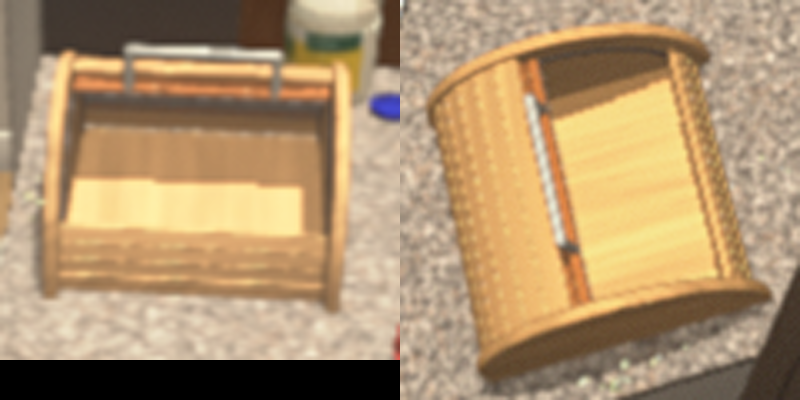

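The crops show the handle ends at scene (316.8,117) and (355.5,119.3), and at top (184,199) and (194,243.5). The bin's front bottom corners are at scene (297,179) and (368,182).

Run:
```python
from h import *
import pickle
D=pickle.load(open("d0.pkl","rb")); s,t=D["scene"],D["top"]
h1,e1=tri(s,(316.75,117),t,(193.9,243.5)); h2,e2=tri(s,(355.5,119.25),t,(184,199.1))
print("handle",h1,e1,h2,e2,np.linalg.norm(h2-h1))
c1=plane(s,297,179,0);c2=plane(s,368.25,182,0); print("front",c1,c2,np.linalg.norm(c2-c1))
# end panels in top view: corners (crop) 
f=lambda x,y:((x-400)/3.3333+145,y/3.3333+170)
for nm,p in dict(frontlow=(770,295),frontfar=(708,52),rearlow=(483,372),rearfar=(432,105)).items(): print(nm,[plane(t,*f(*p),z).round() for z in(0,15,60)])
# sill top edge inner line in top and scene
print("silltop",plane(t,*f(668,52),66),plane(t,*f(720,278),66), plane(s,285+62/4,105+235/4,66),plane(s,285+328/4,105+235/4,66))
for z in (60,):pass
# garlic blob
for n,im,(u,v) in(("s",s,(318,273)),("t",t,(377,189))):
    f=im["frame"].astype(int); h=cv2.cvtColor(im["frame"],cv2.COLOR_RGB2HSV)
    w=im["frame"][v-15:v+16,u-15:u+16]; cv2.imwrite(f"pics/g_{n}.png",cv2.resize(w,(300,300),interpolation=cv2.INTER_CUBIC)[:,:,::-1])
cv2.imwrite("pics/g.png",np.hstack([cv2.imread("pics/g_s.png"),cv2.imread("pics/g_t.png")]))
```

```text
handle [430.80617311 213.71216664 182.26073765] 6.906788250326542 [576.74685966 212.16791149 179.63861312] 5.972086017751999 145.97240921097563
front [369.26267878  66.50695108   0.        ] [ 6.37346308e+02  6.61805332e+01 -1.13686838e-13] 268.0838283476066
frontlow [array([366.,  63.,   0.]), array([363.,  61.,  15.]), array([354.,  58.,  60.])]
frontfar [array([636.,  57.,   0.]), array([630.,  56.,  15.]), array([612.,  52.,  60.])]
rearlow [array([378., 356.,   0.]), array([375., 352.,  15.]), array([365., 339.,  60.])]
rearfar [array([667., 349.,   0.]), array([661., 345.,  15.]), array([643., 333.,  60.])]
silltop [622.50485582  90.64872048  66.        ] [382.85806715  98.8118197   66.        ] [383.00377689  73.50028661  66.        ] [627.62244456  90.4036395   66.        ]
```

View pics/g.png

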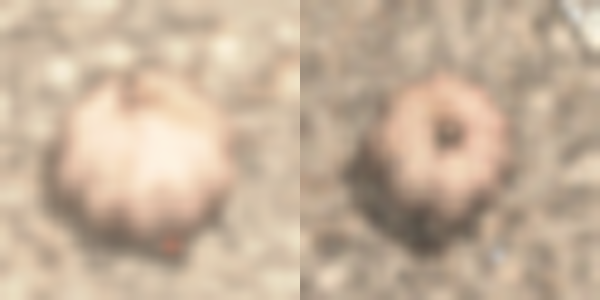

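Triangulation puts the garlic at about (471,-401,28), close to its expected height. The bin centre is at x≈503 and its axis at y≈211 (handle z≈181, bar ends 146 mm apart, corners agree). That places bin_place at about (503,151). Grasping now.

```bash
cat >> h.py <<'E'
RX=np.array([[0,1,0],[1,0,0],[0,0,-1.]])   # jaws close along world x
RY=np.array([[1,0,0],[0,-1,0],[0,0,-1.]])  # jaws close along world y
def st(*k):
    s=status.read_state(); print(round(s["clock"],2),s["tool_pos"].round(1),s["ft_force"].round(1),round(s["gripper_width"],1),round(s["grip_force"],1))
E
python3 - <<'E'
from h import *
for P,R in(((471,-401,150),RX),((503,145,45),RX),((503,145,260),RX),((503,213,180),RY),((503,64,90),RY)):
    print(P,[None if (q:=ik(P,M)) is None else q.round(2) for M in(R,R@np.diag([-1,-1,1]))])
R=RX if ik((471,-401,150),RX) is not None and ik((503,145,45),RX) is not None else RX@np.diag([-1,-1,1])
r.move_ptp((471,-401,140),R); st()
im=cam("scene"); w=im["frame"][180:320,230:400]; cv2.imwrite("pics/a1.png",cv2.resize(w,None,fx=4,fy=4,interpolation=cv2.INTER_CUBIC)[:,:,::-1])
E
```

```text
(471, -401, 150) [array([-0.87,  0.26,  1.8 , -0.  ,  1.09, -0.87]), array([-0.87,  0.26,  1.8 , -0.  ,  1.09,  2.27])]
(503, 145, 45) [array([ 0.09,  0.22,  2.07, -0.  ,  0.85,  0.09]), None]
(503, 145, 260) [array([ 0.09, -0.06,  1.93, -0.  ,  1.27,  0.09]), None]
(503, 213, 180) [array([ 0.21,  0.07,  1.95, -0.  ,  1.12,  1.79]), array([ 0.21,  0.07,  1.95, -0.  ,  1.12, -1.36])]
(503, 64, 90) [array([-0.07,  0.11,  2.1 , -0.  ,  0.94,  1.5 ]), array([-0.07,  0.11,  2.1 , -0.  ,  0.94, -1.64])]
1.33 [ 470.9 -402.1  140.7] [ 0.8  0.1 -0.2] 85.3 0.0
```

View pics/a1.png

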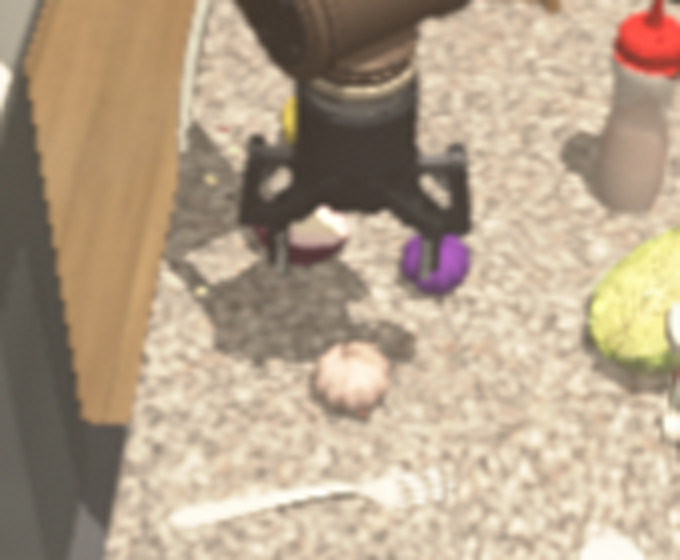

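The jaws (fingers at crop x≈280 and 430) straddle the garlic at crop (352,378), and the neighbours are clear of them. Descending.

Run:
```python
from h import *
r.move_linear((471,-400,21),rate=120); st()
effector.gripper_to(45,20); st()
r.move_linear((471,-400,120),rate=150); st()
im=cam("scene"); w=im["frame"][180:320,230:400]; cv2.imwrite("pics/a2.png",cv2.resize(w,None,fx=4,fy=4,interpolation=cv2.INTER_CUBIC)[:,:,::-1])
```

```text
2.52 [ 471.6 -400.7   22.1] [-0.2 -0.2  0.4] 85.4 0.0
2.93 [ 471.6 -400.6   22.1] [0.2 0.1 2.8] 53.1 21.3
3.74 [ 470.3 -399.3  118.7] [ 0.3  0.7 -1.4] 52.8 21.1
```

View pics/a2.png

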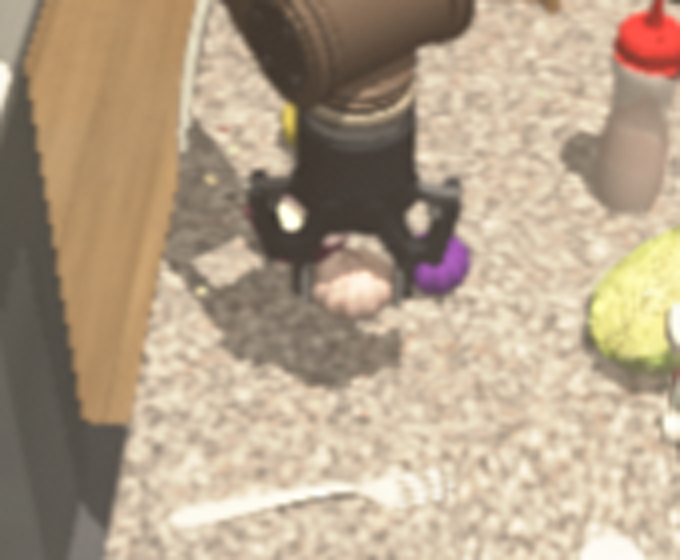

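The garlic is held (crop (352,285), jaws at 53 mm) and lifted. Next is carrying it into the bin and releasing, then retreating straight up and looking at the handle.

Run:
```python
from h import *
r.move_linear((471,-400,270),rate=250)
r.move_ptp((503,145,270),RX); st()
r.move_linear((503,145,120),rate=120); st()
r.move_linear((503,145,48),rate=80); st()
effector.gripper_to(75); st()
r.move_linear((503,145,270),rate=150); st()
r.move_ptp((503,80,290),RY); st()
s=cam("scene");t=cam("top")
A=cv2.resize(s["frame"][105:195,285:385],(400,360),interpolation=cv2.INTER_CUBIC);B=cv2.resize(t["frame"][170:290,145:265],(400,400),interpolation=cv2.INTER_CUBIC)
A=cv2.copyMakeBorder(A,0,40,0,0,cv2.BORDER_CONSTANT)
cv2.imwrite("pics/c1.png",np.hstack([A,B])[:,:,::-1])
```

```text
6.51 [503.4 144.3 270. ] [0.3 0.1 0.5] 52.6 21.2
7.91 [503.7 145.1 121. ] [ 0.2 -0.4 -0.1] 53.1 21.2
8.96 [503.6 145.1  48.6] [ 0.3  0.3 -0.1] 53.2 21.2
9.31 [503.2 145.   48.4] [ 0.3  0.7 -0.3] 74.8 0.0
10.94 [502.5 144.9 268.8] [-0.2 -0.2 -0. ] 74.8 0.0
12.24 [502.9  80.1 289.6] [-0.3  0.5 -0.6] 75.0 0.0
```

View pics/c1.png

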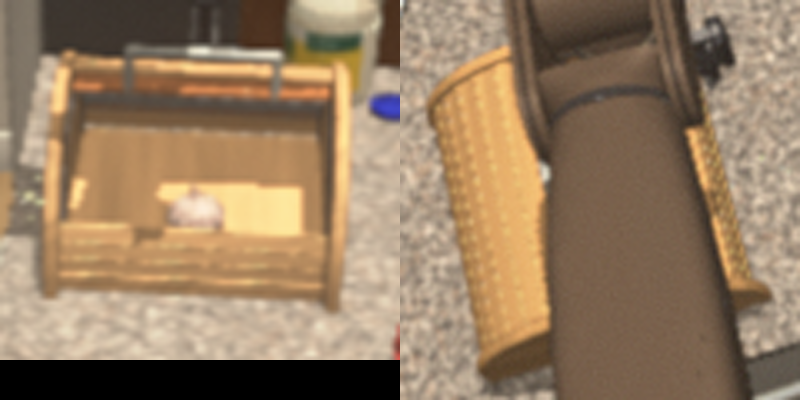

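The garlic sits on the bin floor at scene crop (195,210), and the cover is unmoved with its handle at crop (127–282, 48–57). Next: cage the bar from above.

Run:
```python
from h import *
effector.gripper_to(55,20)
r.move_linear((503,213,240),rate=200)
r.move_linear((503,213,205),rate=80); st()
r.move_linear((503,213,183),rate=60); st()
effector.gripper_to(5,20); st()
s=cam("scene")
cv2.imwrite("pics/c2.png",cv2.resize(s["frame"][85:195,275:395],(600,550),interpolation=cv2.INTER_CUBIC)[:,:,::-1])
```

```text
14.12 [502.8 212.8 204.5] [ 0.  -0.3  0.9] 55.2 0.0
14.63 [502.8 213.  182.5] [-0.3  0.1  0.1] 55.0 0.0
15.11 [503.2 213.4 183.5] [-0.2  1.4  1.7] 8.8 20.3
```

View pics/c2.png

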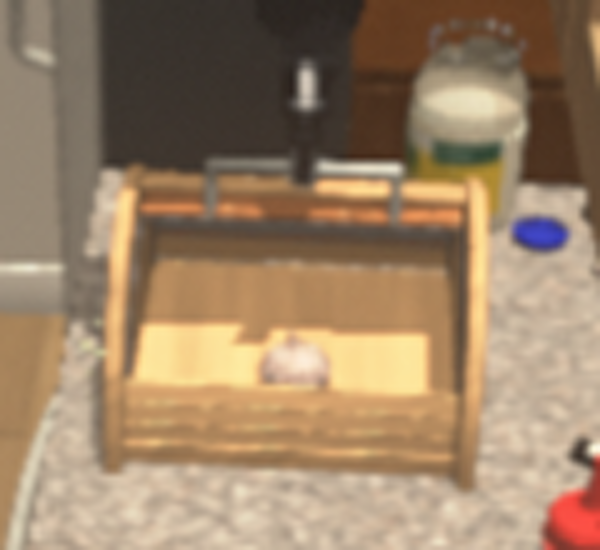

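The fingers have the bar in mid-length (crop (305,170), width 8.8 mm ≈ the bar), and the garlic is still on the bin floor. Rolling the cover shut along the arc with a loose cage.

Run:
```python
from h import *
effector.gripper_to(16,20); st()
for a in np.arange(1.42,0.56,-0.14):
    r.move_linear((503,212-165*np.cos(a),15+165*np.sin(a)+2),rate=90); st()
    f=np.linalg.norm(status.read_state()["ft_force"])
    if f>25: print("stop",a); break
s=cam("scene")
cv2.imwrite("pics/c3.png",cv2.resize(s["frame"][85:195,275:395],(600,550),interpolation=cv2.INTER_CUBIC)[:,:,::-1])
```

```text
15.4 [502.9 212.8 182.8] [-1.  -1.2 -0.7] 15.8 0.0
15.84 [502.9 186.2 179.8] [-0.3 -0.7  0.4] 16.1 0.0
16.25 [502.7 163.9 174.6] [-0.2 -0.4 -0.4] 16.1 0.0
16.66 [502.7 142.3 166.4] [-0.  -0.3 -0.1] 15.9 0.0
17.07 [502.6 122.  155.1] [0.6 0.  0.7] 16.1 0.0
17.48 [502.5 103.6 141.3] [-0.1 -0.7  1.1] 16.0 0.0
17.88 [502.5  87.3 125. ] [0.2 0.2 0.2] 15.9 0.0
18.29 [502.4  73.4 106.5] [-0.3  0.4 -1. ] 15.7 0.0
```

View pics/c3.png

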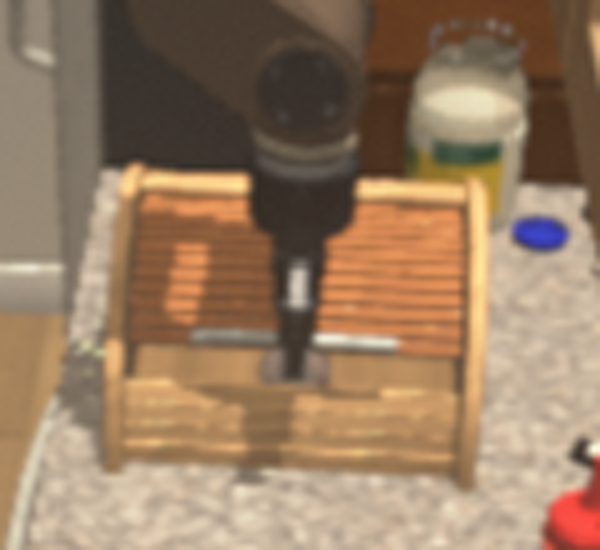

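The cover is nearly shut: its edge is at crop y≈350 against the sill at 380, and the bar is at crop (190–398, 333–345). Finishing by pressing from above with closed fingertips, guarded on force.

Run:
```python
from h import *
p=status.read_state()["tool_pos"]
r.move_linear((503,p[1],175),rate=150)
effector.gripper_to(0,20); st()
z0=None
for a in np.arange(0.80,0.38,-0.04):
    r.move_linear((503,212-165*np.cos(max(a,.476))+4,15+165*np.sin(a)+19),rate=60); st()
    f=status.read_state()["ft_force"]
    if np.linalg.norm(f)>12: print("stop",a); break
s=cam("scene")
r.move_linear((503,status.read_state()["tool_pos"][1],200),rate=150); st()
r.move_linear((503,-60,260),rate=250); st()
s=cam("scene")
cv2.imwrite("pics/c4.png",cv2.resize(s["frame"][85:195,275:395],(600,550),interpolation=cv2.INTER_CUBIC)[:,:,::-1])
b=s
# predicted px of bar ends at several q
for q in(0,.05,.09,.15,.2): print(q,[((np.array(proj(s,(x,212-165*np.cos(q+.476),15+165*np.sin(q+.476))))-[275,85])*5).round(0) for x in(433,573)])
```

```text
19.24 [502.4  73.6 173.9] [ 0.2 -0.4  0. ] -0.0 0.0
19.98 [503.1 101.2 152.4] [ 0.  -0.2  0.2] 0.1 0.0
20.24 [502.8  95.9 147.4] [-0.1 -0.3 -0.3] 0.1 0.0
20.5 [502.7  91.6 142.3] [ 0.5 -0.2 -0.3] 0.1 0.0
20.76 [502.7  87.5 137.3] [ 0.2  0.4 -0.2] 0.2 0.0
21.02 [502.9  83.5 132.3] [ 0.4 -0.2  1.2] -0.1 0.0
21.27 [502.8  79.6 126.8] [ 0.4  0.8 -0.6] -0.0 0.0
21.53 [502.7  76.  121.1] [ 0.6  0.5 -0.2] -0.4 0.0
21.79 [502.7  72.6 115.5] [-0.5  0.6  0.3] 0.0 0.0
22.05 [502.7  69.4 109.7] [ 0.3 -0.7 -0.7] 0.1 0.0
22.3 [503.7  70.1 104.4] [2.7 4.2 0.9] -0.0 2.3
22.55 [504.5  70.1 102.4] [-6.8  6.1 21.7] -0.1 13.3
stop 0.3999999999999997
23.43 [502.1  69.9 198.4] [ 0.3  0.1 -0.7] 0.3 0.0
24.15 [502.4 -59.4 258.6] [ 0.4  0.  -0.7] 0.2 0.0
0 [array([195., 375.]), array([389., 383.])]
0.05 [array([195., 364.]), array([389., 371.])]
0.09 [array([196., 355.]), array([390., 362.])]
0.15 [array([196., 341.]), array([390., 348.])]
0.2 [array([197., 329.]), array([391., 337.])]
```

View pics/c4.png

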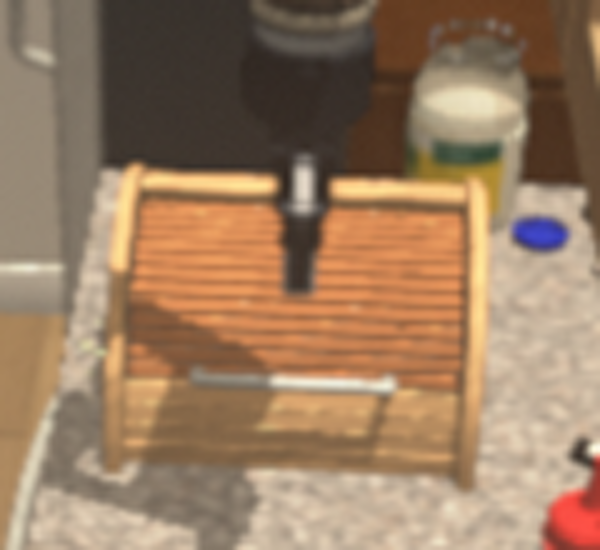

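The bar is now at crop (195,375)–(392,385), which matches the q = 0 prediction of (195,375)–(389,383). The cover edge is on the sill, and the firm stop felt (22 N) agrees. The arm is clear, so I'm handing in.

Run:
```python
from h import *
print(r.sign_off())
```

```text
the job is handed in; nothing more can be done
None
```

I put the garlic bulb in the bin, rolled the cover fully shut, moved the arm clear and handed the job in at about 24 s; the judge's result was not shown.

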